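# Pick the fork end from the parts bin and lock it in its shipping carrier

## Robot

A 7-joint arm with a two-finger parallel gripper is mounted at the origin on the work surface. World frame = base frame: x ahead of the robot, y to its left, z up, the work surface at z = 0. Lengths are in m, angles in rad, forces in N, time in s.
With the tool pointing down it reaches from about 0.425 to 0.875 m from the base axis. Payload 4.7 kg.
Tool frame: the origin (TCP) lies on the centre line of the jaws, within the pads' length; the fingertips stand 14 mm ahead of it and the grasp point (between the pads) lies 5 mm behind it; z points along the fingers, y is the line along which they close (so a half turn about z gives the same grasp; the last joint's range is limited). The gripper opens to 87 mm and grips with 3 to 60 N. Pads are 19 mm wide; open, the fingers measure 117 mm over their backs; the gripper's body (75 mm by 190 mm) begins 51 mm behind the grasp point.
Start: joints at [1.34, 0.321, -0.07, 1.45, 0.023, 1.371, -0.057], TCP at [0.158, -0.631, 0.207] pointing down, gripper open.
Joint ranges: [-2.86, 2.86], [-0.3, 2.09], [-1.38, 1.24], [0.06, 2.45], [-1.56, 4.7], [0.09, 2.05], [-2.69, 2.69]. Speed limits (rad/s): [2.57, 2.57, 3.14, 3.14, 3.14, 3.14, 3.14].

## Interface

Orientations are given as a rotation vector (axis times angle).
In Python, from bench import ctrl gives the robot as it stands.
- The arm moves only by the tool send_rows, never from a script. Its argument "steps" is a list of rows, each an object of numbers: "tx", "ty", "tz": the shift along the tool's x, y, z in units of 60 mm (1.0 is 60 mm); "turn": the turn about the tool's z in units of 8 degrees (1.0 is 8 degrees); "grip": the opening, from 0 (shut) to 1 (fully open). A call has 1 to 12 rows; each row shifts and turns the commanded pose from where the row before left it, along the tool's axes as they then stand; what a row does not reach is not made up. A row lasts 1/8 s, in which the tool goes at most 62.5 mm and 10.7 degrees, less where a joint would pass 70% of its speed; a pose out of reach is approached as far as the arm can. A call is refused whole if a number of a shift passes 1 or a number of a turn 1, either way. A call with a gripper value outside its range is refused whole. The fingers move at their own pace and stop on an object; "newtons" is the grip in N (left out, the last holds). Time passes only in rows, so rows that do not move let the fingers close. It gives the time, the measured TCP pose, the force, the opening and the grip force at its end, in the units of the state.
- ctrl.get_state(): the state, without advancing time (a new reading comes with each control period).
- ctrl.get_image(name): name is "side" or "top" or "wrist"; returns a dict with "pixels" (384x512x3 uint8, red, green, blue), "K" (3x3 intrinsics, pixels), "cam_to_world" (4x4, takes a point from camera to world coordinates); the wrist camera has in their place "T_tool_cam" (4x4, takes a point from camera to tool coordinates, whose origin is the TCP and whose axes are the flange's). Camera axes: x right, y down, z forward; pixel columns grow to the right and rows downward; lengths in m; the calibration is good to about 2 mm. A picture is of the moment at which its call begins: read the wrist's pose just before it. There is no depth.
- ctrl.close_job(): hands the job in; it is judged then, once.
The state is a dict: "time": time; "joint_positions": joint angles; "qd": joint speeds; "joint_torque": joint torques, N m; "position": TCP position; "tool_rot": TCP orientation; "ft_force": force on the tool from outside, world axes, zero at the start; "torque": the same for the moment, N m; "grip_width": opening from 0.0 (shut) to 1.0 (fully open); "grip_force": force on a finger pad.
Only numpy, scipy, OpenCV 4.12 (cv2) and the standard library are available. Lean on these libraries where they do the work, as an engineer would, in place of code of your own. Each camera call takes 0.05 s, during which the arm holds its last target. There are 200 camera calls.

## Task

Take the fork-ended steel rod end (the one with two prongs) out of the blue parts bin and set it down, lying flat and lengthwise, between the slide and the end stop of the grey carrier; do not drop it. Then push the carrier's slide by its black grip until the rod end is pressed home against the end stop, without ramming it, and leave the slide up against it. The other rod ends stay in the bin, and the other things on the bench stay where they are.

Things in the scene. Friction and masses are not known exactly. Their poses are not given: they have to be found in the camera images.
- fork_end: the fork-ended rod end to pick. Bare steel, 140 long, 30 tall, shank 24 wide along its x axis at the -x end (the end towards the robot), origin at mid-length, centre of the underside, z up. From its middle to its +x end it is a fork 44 wide over two prongs (each 10 wide, gap 24, from x=+12 to x=+70); a 44 wide bridge from x=-4 to x=+12. Grip it by the shank (x=-70 to -4). About 0.4 kg.
- eye_end: not wanted. Bare steel, 140 long, 30 tall, shank 24 wide along its x axis at the -x end (the end towards the robot), origin at mid-length, centre of the underside, z up. Its +x end is a flat round eye 44 across with a hole.
- tee_end: not wanted. Bare steel, 140 long, 30 tall, shank 24 wide along its x axis at the -x end (the end towards the robot), origin at mid-length, centre of the underside, z up. Its +x end is a crossbar 48 wide and 24 long.
- plain_bar: not wanted. Bare steel, 140 long, 30 tall, shank 24 wide along its x axis at the -x end (the end towards the robot), origin at mid-length, centre of the underside, z up. A plain square bar without a head.
- bin: fixed blue bin, 210 (x) by 352 (y), floor 5; origin under its centre. Lip at -x (robot side) 22 high, sides 50, back 60, walls 6. Rod ends lie in any order, 75 apart, heads to +x. A pick-light rail crosses above them along y: x=-37 to +3, z=175 to 205, posts at y=+-197: no room for an upright gripper over the shanks; lean the tool in under it from the robot's side.
- carrier: fixed grey shipping carrier, plate 380 by 90, 15 thick, origin on its underside (plate from x=-185 to x=+195), x along the bed from slide to end stop. Bed at z=15; low rails at y=+-31 (6 thick, 6 high, from x=-40 to x=+180) leave a lane 56 wide.
- end_stop: fixed aluminium block on the bed at the carrier's +x end, 28 x 60 x 34 tall; origin at the bottom of the face that looks to the slide, same axes as the carrier. Its place along the carrier differs from time to time (x=125 to 155 in the carrier frame).
- slide: the slide on the carrier, stiff, stays where it is left (face at x=-100 to +40 in the carrier frame): an aluminium block (30 long, 52 wide, top 28.5 above the bed) with a black grip on it, 18 long, 24 wide, 45 high (its top 88 above the table). Origin on the bed below the pushing face; axes as the carrier.
- slide_face (a point): the middle of the slide's pushing face (looks to +x of the carrier), 14.5 above the bed.
- slide_grip (a point): the point to pinch in the slide's black grip: 18 behind the pushing face, 70 above the table, 18 below the grip's top.
- tape_roll: bystander: a roll of paper tape lying flat, outside diameter 100, height 48; origin at its base centre
- pen_cup: bystander: a green plastic cup, 72 across, 90 tall; origin at its base centre
- marker_brush: bystander: a hand brush, 170 long, lying on the table; origin at its base (on its axis)

How it is judged:
By the outcome, as a careful person would: the job done as asked, in the order asked, and still so for the second after the job is handed in, with the robot touching nothing.
It also fails if it takes over 64 s, if anything falls off the work surface, if the arm or the gripper's body presses on something with over 40 N, if the wrist force passes 120 N, or if a joint passes its speed limit or range.

## Working session

There is one attempt and no reset: what is moved stays moved. The work goes in short steps, Python scripts to look and compute and a tool call to move; the robot and the scene stay as the last step left them, time stands still between calls to the robot, and variables do not carry over. Pictures are saved under pics/ and viewed, at most 10 in all, crops included, and the job is handed in when it is done.

Besides the shell and the picture viewer there is one more tool, called after ">>>" by a JSON object that holds its "fn" and its "kwargs". send_rows: Moves the arm, as the interface text tells. Its arguments: {"type":"object","properties":{"steps":{"type":"array"},"newtons":{"type":"number"}},"required":["steps"]}

```bash
mkdir -p pics; ls; cat > h.py <<'E'
import numpy as np, cv2
from bench import ctrl
from scipy.spatial.transform import Rotation as R
E
python3 - <<'E'
from h import *
s=ctrl.get_state(); print(s)
for n in("side","top"):
    d=ctrl.get_image(n); cv2.imwrite(f"pics/{n}0.png",cv2.resize(d["pixels"][:,:,::-1],(800,600),interpolation=cv2.INTER_CUBIC)); np.savez(f"{n}0.npz",**{k:np.array(v) for k,v in d.items()}); print(n,d["K"],d["cam_to_world"])
d=ctrl.get_image("wrist");print(d["T_tool_cam"],d["K"])
E
```

```text
pics
{'time': 0.0, 'joint_positions': array([ 1.34011676,  0.32181944, -0.07009714,  1.45168032,  0.02261963,
        1.3707933 , -0.05691639]), 'qd': array([-1.52653432e-03, -1.65429558e-04,  8.14411012e-04,  5.37338435e-04,
       -1.65047936e-03,  8.92423382e-05, -9.93259198e-04]), 'joint_torque': array([ 8.12949452e-06, -4.91282558e+01, -4.03899942e-01, -3.12527525e+01,
       -6.38879905e-02,  4.36024368e-02,  1.91477634e-04]), 'position': array([ 0.15733094, -0.63006822,  0.20576129]), 'tool_rot': array([-3.11621941e+00, -3.83356660e-01,  5.43564656e-04]), 'ft_force': array([0.17692299, 0.68575865, 0.49603003]), 'torque': array([0.02460471, 0.05473359, 0.02698715]), 'grip_force': 0.0, 'grip_width': 0.9991585197266729}
side [[447.18162916   0.         251.81233846]
 [  0.         447.18162916 189.83040874]
 [  0.           0.           1.        ]] [[-0.53167476  0.67023722 -0.51778762  1.14957477]
 [ 0.84690599  0.41458955 -0.33296507  0.3835318 ]
 [-0.00849624 -0.61554657 -0.78805472  1.00950384]
 [ 0.          0.          0.          1.        ]]
top [[450.46797917   0.         254.69400256]
 [  0.         450.46797917 199.56429137]
 [  0.           0.           1.        ]] [[ 1.27651577e-02 -9.90241080e-01  1.38779158e-01  3.64244155e-01]
 [-9.99918457e-01 -1.25914148e-02  2.12986235e-03 -5.52301939e-03]
 [-3.61651240e-04 -1.38795029e-01 -9.90321064e-01  1.38196462e+00]
 [ 0.00000000e+00  0.00000000e+00  0.00000000e+00  1.00000000e+00]]
[[-1.46446990e-03 -9.69957228e-01 -2.43271105e-01  6.58949400e-02]
 [ 9.99998906e-01 -1.37030825e-03 -5.56284321e-04  3.29657717e-04]
 [ 2.06215597e-04 -2.43271653e-01  9.69958174e-01 -1.76522547e-01]
 [ 0.00000000e+00  0.00000000e+00  0.00000000e+00  1.00000000e+00]] [[283.83832884   0.         257.78611087]
 [  0.         283.83832884 196.07657389]
 [  0.           0.           1.        ]]
```

View pics/top0.png

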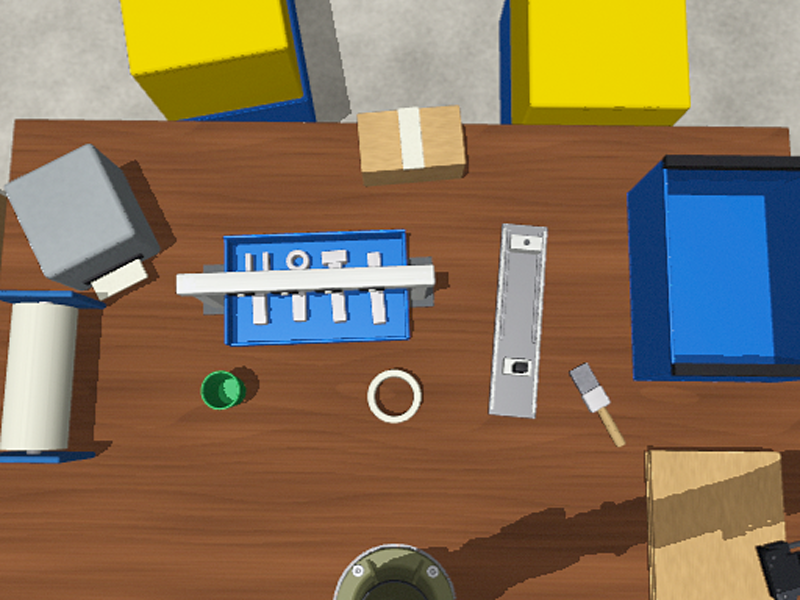

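View pics/side0.png

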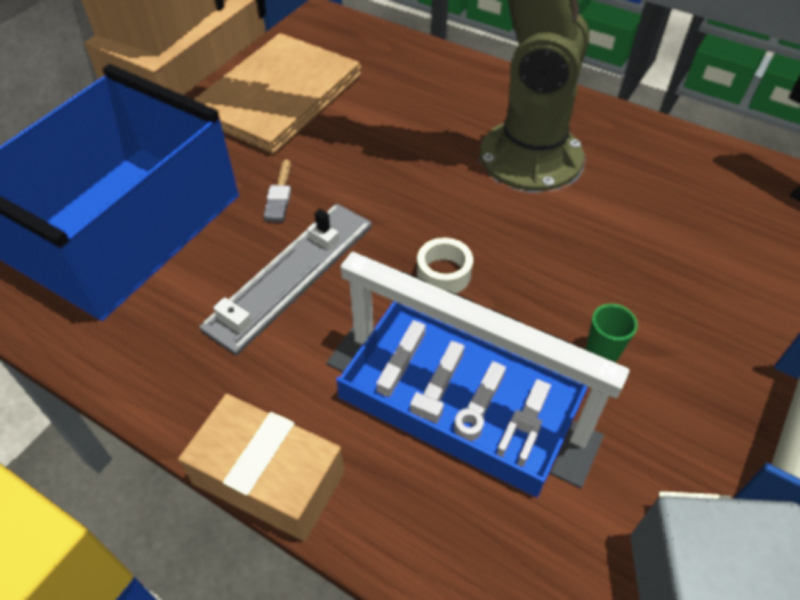

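The top view shows the fork leftmost in the bin (about (260,285)/800). The carrier is at (519,320), with the end stop at (527,242) and the slide at (517,366). The side view agrees, with the fork at (527,420). I'll enlarge these areas next.

```bash
python3 - <<'E'
from h import *
T=np.load("top0.npz")["pixels"][:,:,::-1];S=np.load("side0.npz")["pixels"][:,:,::-1]
def c(im,x,y,w,h,f): 
    o=cv2.resize(im[y:y+h,x:x+w],None,fx=f,fy=f,interpolation=cv2.INTER_CUBIC)
    for i in range(0,w,10): cv2.line(o,(i*f,0),(i*f,6 if i%50 else 14),(0,0,255),1); (i%20==0) and cv2.putText(o,str(x+i),(i*f+2,18),0,.4,(0,255,255),1)
    for i in range(0,h,10): cv2.line(o,(0,i*f),(6,i*f),(0,0,255),1);(i%20==0) and cv2.putText(o,str(y+i),(8,i*f+5),0,.4,(0,255,255),1)
    return o
a=c(T,140,140,66,100,6);b=c(T,306,138,50,136,4)
def hs(*l):
    H=max(i.shape[0] for i in l); return np.hstack([cv2.copyMakeBorder(i,0,H-i.shape[0],0,4,0) for i in l])
cv2.imwrite("pics/c1.png",hs(a,b))
cv2.imwrite("pics/c2.png",hs(c(S,305,230,70,75,6),c(S,120,125,125,105,3)))
E
```

```text
(no output)
```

View pics/c1.png

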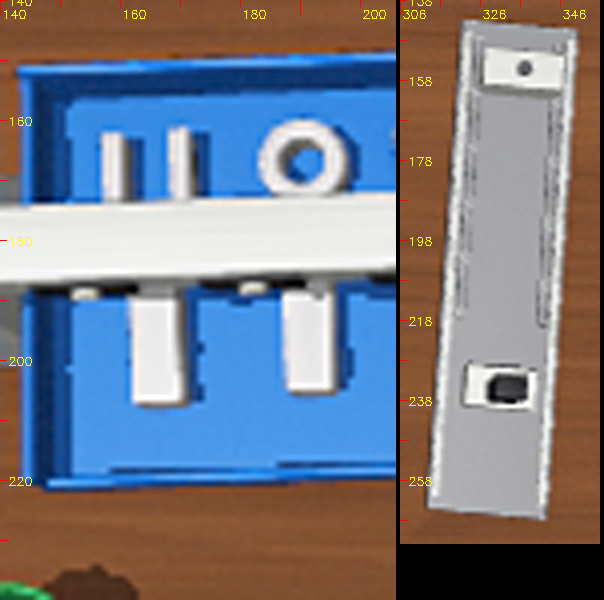

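View pics/c2.png

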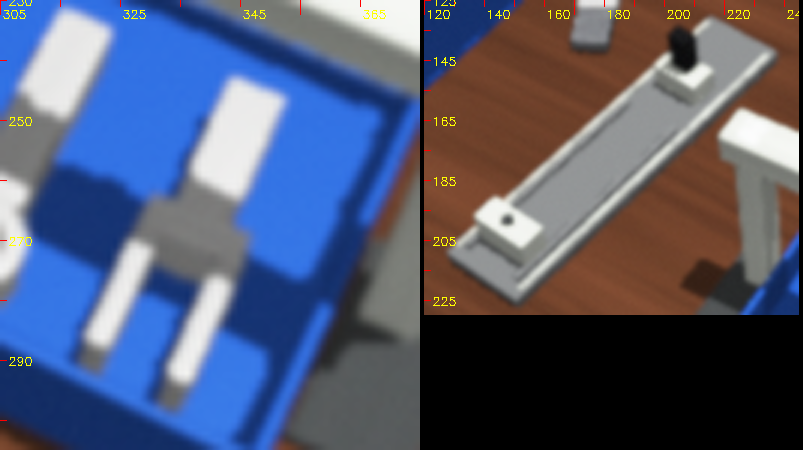

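The crops show the fork and its shank end at top-camera crop (133–186,402), with prong tips at (103–126,133) and (168–190,128). In the side crop the shank corners are (232,76) and (287,98). The carrier corners, stop and slide are readable too. I'll triangulate coarse positions from these.

```bash
cat >> h.py <<'E'
def ray(K,M,p):
    d=M[:3,:3]@np.linalg.solve(K,[p[0],p[1],1]); return M[:3,3],d/np.linalg.norm(d)
def tri(*rays):
    A=sum(np.eye(3)-np.outer(d,d) for o,d in rays); b=sum((np.eye(3)-np.outer(d,d))@o for o,d in rays)
    p=np.linalg.solve(A,b); return p,max(np.linalg.norm((np.eye(3)-np.outer(d,d))@(p-o)) for o,d in rays)
def atz(r,z): o,d=r; return o+d*(z-o[2])/d[2]
E
python3 - <<'E'
from h import *
np.set_printoptions(precision=4,suppress=True)
t=np.load("top0.npz");s=np.load("side0.npz")
rt=lambda p:ray(t["K"],t["cam_to_world"],p); rs=lambda p:ray(s["K"],s["cam_to_world"],p)
A=lambda u,v:rt((140+u/6-.5,140+v/6-.5)); B=lambda u,v:rt((306+(u-400)/4-.5,138+v/4-.5))
C=lambda u,v:rs((305+u/6-.5,230+v/6-.5)); D=lambda u,v:rs((120+(u-424)/3-.5,125+v/3-.5))
print("shank+y",tri(A(133,402),C(287,98)));print("shank-y",tri(A(181,402),C(232,76)))
print("tip+y out",tri(A(103,133),C(190,383)));print("tip -y in",tri(A(168,128),C(105,348)))
print("plate",[atz(B(*p),.015)[:2] for p in((465,20),(577,30),(545,520),(428,507))])
print("stop",tri(B(484,82),D(543,230)),tri(B(560,90),D(490,197)))
print("grip top",tri(B(507,386),D(681,31)), atz(B(507,386),.088))
print("bin corners",[atz(A(*p),z) for p,z in(((18,68),.05),((46,488),.022))])
print("lip",atz(A(300,470),.022), "rail",atz(A(200,203),.205),atz(A(200,282),.205))
E
```

```text
shank+y (array([0.5278, 0.2796, 0.0337]), np.float64(0.002072669786650838))
shank-y (array([0.5285, 0.2556, 0.0314]), np.float64(0.0016855260103247915))
tip+y out (array([0.6657, 0.3007, 0.0334]), np.float64(0.0021097727236425207))
tip -y in (array([0.6692, 0.2668, 0.0329]), np.float64(0.0010809300069296345))
plate [array([ 0.7382, -0.2094]), array([ 0.7313, -0.2966]), array([ 0.3533, -0.2664]), array([ 0.3618, -0.1787])]
stop (array([ 0.6806, -0.2172,  0.0451]), np.float64(0.002031861593654822)) (array([ 0.6766, -0.2774,  0.0475]), np.float64(0.0015459094833016548))
grip top (array([ 0.4481, -0.2253,  0.0931]), np.float64(0.00046979837276897064)) [ 0.4486 -0.2266  0.088 ]
bin corners [array([0.6958, 0.3394, 0.05  ]), array([0.4856, 0.3222, 0.022 ])]
lip [0.4964 0.1943 0.022 ] rail [0.5969 0.2157 0.205 ] [0.5614 0.2143 0.205 ]
```

Fork: mid at about (0.598, 0.279), yaw about +4.6°, top z about 0.033. Carrier: yaw about -4.6°, stop face at about x=0.679. Moving up and over the carrier for a close wrist view.

>>> {"fn": "send_rows", "kwargs": {"steps": [{"tz":-1},{"tz":-1},{"tx":0.78,"ty":-0.53,"turn":0.3},{"tx":0.78,"ty":-0.49,"turn":0.3},{"tx":0.78,"ty":-0.45,"turn":0.3},{"tx":0.78,"ty":-0.4,"turn":0.3},{"tx":0.78,"ty":-0.4,"turn":0.3},{"tx":0.78,"ty":-0.4,"turn":0.3},{"tx":0.78,"ty":-0.4},{"tx":0.5,"ty":-0.3},{},{}]}}

```text
validation failed for argument at $.st...
```

```bash
cat >> h.py <<'E'
def wpose(s):
    M=np.eye(4);M[:3,:3]=R.from_rotvec(s["tool_rot"]).as_matrix();M[:3,3]=s["position"];return M
def wshot(name):
    s=ctrl.get_state();d=ctrl.get_image("wrist");M=wpose(s)@d["T_tool_cam"]
    np.savez(name+".npz",K=d["K"],cam_to_world=M,pixels=d["pixels"])
    cv2.imwrite(f"pics/{name}.png",cv2.resize(d["pixels"][:,:,::-1],(800,600),interpolation=cv2.INTER_CUBIC))
def st():
    s=ctrl.get_state();np.set_printoptions(precision=4,suppress=True)
    print(round(s["time"],2),"q",s["joint_positions"],"p",s["position"]);print(R.from_rotvec(s["tool_rot"]).as_matrix(),s["ft_force"],s["grip_width"],s["grip_force"])
E
python3 -c "
from h import *
st();wshot('w1')"
```

```text
0.15 q [ 1.3401  0.3217 -0.0701  1.4514  0.0226  1.3708 -0.0569] p [ 0.1574 -0.6302  0.206 ]
[[ 0.9702  0.2424 -0.0005]
 [ 0.2424 -0.9702  0.0014]
 [-0.0001 -0.0015 -1.    ]] [-0.2069 -0.3839 -0.1452] 1.0048531225916375 0.0
```

View pics/w1.png

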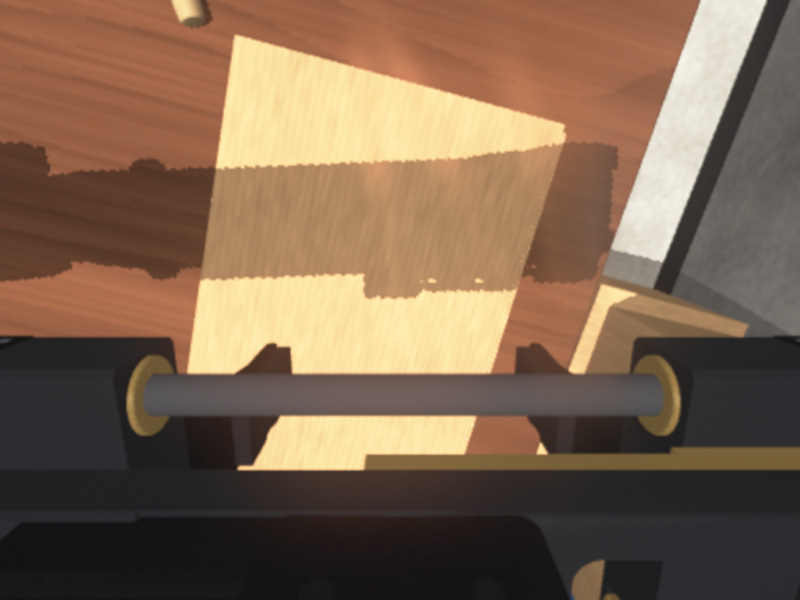

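The move was refused in validation, so this picture shows only the start place. I'll give all the fields in each row.

>>> {"fn": "send_rows", "kwargs": {"steps": [{"tx":0,"ty":0,"tz":-1,"turn":0,"grip":1},{"tx":0,"ty":0,"tz":-1,"turn":0,"grip":1},{"tx":0.78,"ty":-0.53,"tz":0,"turn":0.3,"grip":1},{"tx":0.78,"ty":-0.49,"tz":0,"turn":0.3,"grip":1},{"tx":0.78,"ty":-0.45,"tz":0,"turn":0.3,"grip":1},{"tx":0.78,"ty":-0.4,"tz":0,"turn":0.3,"grip":1},{"tx":0.78,"ty":-0.4,"tz":0,"turn":0.3,"grip":1},{"tx":0.78,"ty":-0.4,"tz":0,"turn":0.3,"grip":1},{"tx":0.78,"ty":-0.4,"tz":0,"turn":0,"grip":1},{"tx":0.5,"ty":-0.3,"tz":0,"turn":0,"grip":1},{"tx":0,"ty":0,"tz":0,"turn":0,"grip":1}]}}

```text
time: 1.58
position: [0.4914, -0.3886, 0.3261]
tool_rot: [-3.139, -0.0, -0.001]
ft_force: [-0.0, 0.1, 0.1]
grip_width: 1.001
grip_force: 0.0
```

```bash
python3 -c "
from h import *
st()"
```

```text
1.57 q [ 0.8659  0.2606 -0.3035  1.3024  0.0749  1.5907 -0.9971] p [ 0.4914 -0.3886  0.3261]
[[ 1.      0.0002  0.0005]
 [ 0.0002 -1.      0.0023]
 [ 0.0005 -0.0023 -1.    ]] [-0.0296  0.054   0.1263] 1.0011286649459659 0.0
```

>>> {"fn": "send_rows", "kwargs": {"steps": [{"tx":-0.3,"ty":-0.8,"tz":0,"turn":0.2,"grip":1},{"tx":-0.3,"ty":-0.8,"tz":0,"turn":0.2,"grip":1},{"tx":0,"ty":-0.8,"tz":0,"turn":0.2,"grip":1},{"tx":0,"ty":0,"tz":0,"turn":0,"grip":1},{"tx":0,"ty":0,"tz":0,"turn":0,"grip":1}]}}

```text
time: 2.2
position: [0.4565, -0.249, 0.327]
tool_rot: [3.137, -0.145, -0.0]
ft_force: [-0.1, -0.2, -0.2]
grip_width: 1.0
grip_force: 0.0
```

```bash
python3 -c "
from h import *
st();wshot('w2')"
```

```text
2.2 q [ 0.807   0.0262 -0.3664  1.5573  0.0109  1.5594 -1.2223] p [ 0.4565 -0.249   0.327 ]
[[ 0.9958 -0.092  -0.0003]
 [-0.092  -0.9958 -0.0015]
 [-0.0001  0.0016 -1.    ]] [-0.0708 -0.2233 -0.2406] 1.0003202559810702 0.0
```

View pics/w2.png

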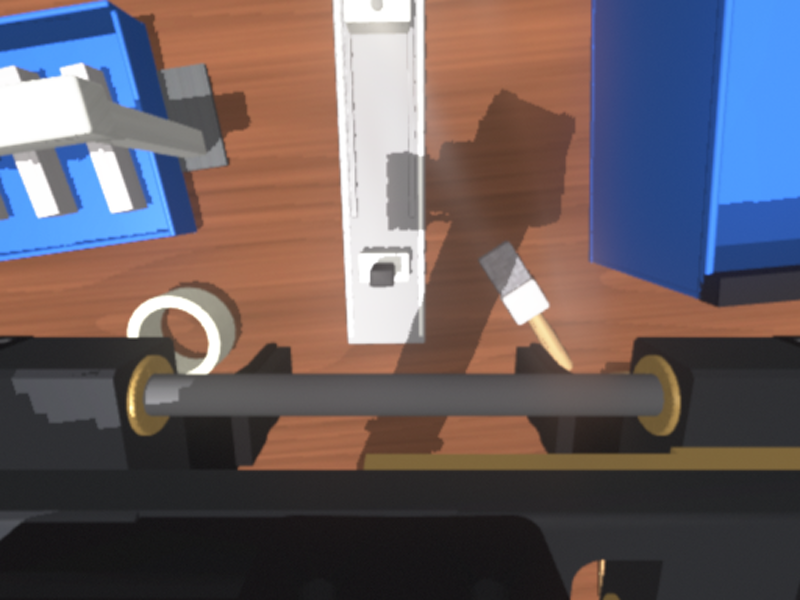

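The wrist view shows the slide block with its front edge at about row 252, columns 360–409. The grip top is at about (382,273), and the stop's front top edge is at about row 22, columns 344–410. I'll measure these, and also use the top view for the height check. Then I'll test what happens past the reach limit, since the rows can't tilt the tool directly.

```bash
python3 - <<'E'
from h import *
np.set_printoptions(precision=4,suppress=True)
w=np.load("w2.npz");W=lambda u,v:ray(w["K"],w["cam_to_world"],(u*.64-.5,v*.64-.5))
t=np.load("top0.npz");B=lambda u,v:ray(t["K"],t["cam_to_world"],(306+(u-400)/4-.5,138+v/4-.5))
print("slide front",[atz(W(*p),.0435) for p in((360,252),(409,253))])
print("stop front",[atz(W(*p),.049) for p in((345,22),(410,23))],[atz(W(*p),.015) for p in((349,31),(410,31))])
print("grip top",[atz(W(*p),.088) for p in((370,265),(394,265),(370,277),(394,277))],tri(W(382,271),B(507,386)))
print("plate",[atz(W(*p),.015) for p in((348,342),(424,342))])
print("stop tri",tri(W(345,22),B(484,82)),tri(W(410,23),B(560,90)))
E
```

```text
slide front [array([ 0.4701, -0.2055,  0.0435]), array([ 0.4643, -0.256 ,  0.0435])]
stop front [array([ 0.6798, -0.2171,  0.049 ]), array([ 0.6735, -0.2759,  0.049 ])] [array([ 0.6835, -0.2172,  0.015 ]), array([ 0.6779, -0.2768,  0.015 ])]
grip top [array([ 0.4621, -0.2183,  0.088 ]), array([ 0.46  , -0.2408,  0.088 ]), array([ 0.4507, -0.217 ,  0.088 ]), array([ 0.4486, -0.2397,  0.088 ])] (array([ 0.451 , -0.2288,  0.0683]), np.float64(0.0015828185272808405))
plate [array([ 0.3647, -0.1764,  0.015 ]), array([ 0.3564, -0.264 ,  0.015 ])]
stop tri (array([ 0.6795, -0.2176,  0.052 ]), np.float64(0.0006893320456408837)) (array([ 0.6761, -0.2765,  0.0433]), np.float64(0.0007137935984205961))
```

>>> {"fn": "send_rows", "kwargs": {"steps": [{"tx":1,"ty":-0.5,"tz":0,"turn":-0.2,"grip":1},{"tx":1,"ty":-0.5,"tz":0,"turn":-0.2,"grip":1},{"tx":1,"ty":-0.5,"tz":0,"turn":-0.2,"grip":1},{"tx":1,"ty":-0.5,"tz":0,"turn":0,"grip":1},{"tx":1,"ty":-0.3,"tz":0,"turn":0,"grip":1},{"tx":1,"ty":0,"tz":0,"turn":0,"grip":1},{"tx":1,"ty":0,"tz":0,"turn":0,"grip":1},{"tx":1,"ty":0,"tz":0,"turn":0,"grip":1}]}}

```text
time: 3.25
position: [0.8528, -0.1277, 0.3288]
tool_rot: [3.107, 0.036, 0.02]
ft_force: [0.3, 2.4, 0.4]
grip_width: 1.0
grip_force: 0.0
```

```bash
python3 -c "
from h import *
st()"
```

```text
3.25 q [ 0.194   0.9674 -0.6627  0.2407  0.6207  1.9637 -1.5002] p [ 0.8528 -0.1277  0.3288]
[[ 0.9997  0.0227  0.0132]
 [ 0.0232 -0.9992 -0.0339]
 [ 0.0125  0.0342 -0.9993]] [0.3396 2.3578 0.4172] 1.0000636155315088 0.0
```

>>> {"fn": "send_rows", "kwargs": {"steps": [{"tx":1,"ty":0,"tz":0,"turn":0,"grip":1},{"tx":1,"ty":0,"tz":0,"turn":0,"grip":1},{"tx":1,"ty":0,"tz":0,"turn":0,"grip":1},{"tx":0,"ty":0,"tz":0,"turn":0,"grip":1}]}}

```text
time: 3.75
position: [0.9126, -0.0941, 0.3163]
tool_rot: [3.086, 0.103, 0.176]
ft_force: [-1.2, -0.2, -1.3]
grip_width: 1.0
grip_force: 0.0
```

```bash
python3 -c "
from h import *
st()"
```

```text
3.75 q [ 0.0932  1.0698 -0.9998  0.0601  1.0165  1.9215 -1.4503] p [ 0.9126 -0.0941  0.3163]
[[ 0.9913  0.0636  0.1149]
 [ 0.0692 -0.9966 -0.0447]
 [ 0.1117  0.0523 -0.9924]] [-1.2207 -0.2429 -1.3301] 0.9998893642170509 0.0
```

>>> {"fn": "send_rows", "kwargs": {"steps": [{"tx":-1,"ty":0,"tz":0,"turn":0,"grip":1},{"tx":-1,"ty":0,"tz":0,"turn":0,"grip":1},{"tx":-1,"ty":0,"tz":0,"turn":0,"grip":1},{"tx":0,"ty":0,"tz":0,"turn":0,"grip":1}]}}

```text
time: 4.25
position: [0.797, -0.1205, 0.3091]
tool_rot: [3.084, 0.093, 0.18]
ft_force: [0.9, -0.9, 1.1]
grip_width: 1.003
grip_force: 0.0
```

```bash
python3 -c "
from h import *
st()"
```

```text
4.25 q [ 0.6234  0.7975 -1.2081  0.8987  0.8332  1.7044 -1.7261] p [ 0.797  -0.1205  0.3091]
[[ 0.9914  0.0569  0.1179]
 [ 0.0629 -0.9969 -0.0475]
 [ 0.1148  0.0545 -0.9919]] [ 0.9223 -0.9492  1.0519] 1.0033645639899773 0.0
```

Pushing past reach leans the tool outward, and the lean is kept. I'll use that to build it up, steering toward +y to square the lean with the rod.

>>> {"fn": "send_rows", "kwargs": {"steps": [{"tx":0.9,"ty":-0.4,"tz":0.1,"turn":0,"grip":1},{"tx":0.9,"ty":-0.4,"tz":0.1,"turn":0,"grip":1},{"tx":0.9,"ty":-0.4,"tz":0,"turn":0,"grip":1},{"tx":0.9,"ty":-0.4,"tz":0,"turn":0,"grip":1},{"tx":0.9,"ty":-0.4,"tz":0,"turn":0,"grip":1},{"tx":0.9,"ty":-0.4,"tz":0,"turn":0,"grip":1},{"tx":0,"ty":0,"tz":0,"turn":0,"grip":1}]}}

```text
time: 5.12
position: [0.9851, 0.0368, 0.2862]
tool_rot: [3.066, 0.103, 0.384]
ft_force: [-0.3, -1.0, -0.9]
grip_width: 1.0
grip_force: 0.0
```

```bash
python3 -c "
from h import *
st()"
```

```text
5.12 q [-0.0795  1.1091 -0.2787  0.0571  0.3378  1.7317 -1.5816] p [0.9851 0.0368 0.2862]
[[ 0.967   0.0597  0.2477]
 [ 0.0722 -0.9965 -0.0417]
 [ 0.2444  0.0582 -0.9679]] [-0.3291 -0.9664 -0.8758] 0.9995966084284877 0.0
```

>>> {"fn": "send_rows", "kwargs": {"steps": [{"tx":0.9,"ty":-0.1,"tz":0,"turn":0,"grip":1},{"tx":0.9,"ty":-0.1,"tz":0,"turn":0,"grip":1},{"tx":0.9,"ty":-0.1,"tz":0,"turn":0,"grip":1},{"tx":0.9,"ty":-0.1,"tz":0,"turn":0,"grip":1},{"tx":0,"ty":0,"tz":0,"turn":0,"grip":1}]}}

```text
time: 5.75
position: [1.0477, 0.0646, 0.2888]
tool_rot: [3.036, 0.106, 0.623]
ft_force: [-0.9, -0.3, 1.4]
grip_width: 0.997
grip_force: 0.0
```

```bash
python3 -c "
from h import *
st()"
```

```text
5.75 q [-0.1281  1.1395  0.5614  0.0571 -0.4848  1.5517 -1.5846] p [1.0477 0.0646 0.2888]
[[ 0.917   0.0587  0.3946]
 [ 0.075  -0.9968 -0.0261]
 [ 0.3918  0.0535 -0.9185]] [-0.9049 -0.2711  1.3896] 0.9972410986167103 0.0
```

Lean is 23° with heading 4.7°, matching the rod. Now back to the bin side for a close look.

>>> {"fn": "send_rows", "kwargs": {"steps": [{"tx":-0.4,"ty":0,"tz":-0.2,"turn":0,"grip":1},{"tx":-0.6,"ty":-0.1,"tz":-0.3,"turn":0,"grip":1},{"tx":-0.76,"ty":-0.33,"tz":-0.36,"turn":0,"grip":1},{"tx":-0.76,"ty":-0.33,"tz":-0.36,"turn":0,"grip":1},{"tx":-0.76,"ty":-0.33,"tz":-0.36,"turn":0,"grip":1},{"tx":-0.76,"ty":-0.33,"tz":-0.36,"turn":0,"grip":1},{"tx":-0.76,"ty":-0.33,"tz":-0.36,"turn":0,"grip":1},{"tx":-0.76,"ty":-0.33,"tz":-0.36,"turn":0,"grip":1}]}}

```text
time: 6.75
position: [0.6895, 0.175, 0.3034]
tool_rot: [3.034, 0.12, 0.634]
ft_force: [-0.1, 1.5, 1.7]
grip_width: 0.997
grip_force: 0.0
```

```bash
python3 -c "
from h import *
st()"
```

```text
6.75 q [-1.0481  0.1324  0.7465  1.5888  0.0686  1.0702 -1.8368] p [0.6895 0.175  0.3034]
[[ 0.9134  0.0673  0.4015]
 [ 0.0834 -0.9962 -0.0229]
 [ 0.3984  0.0544 -0.9156]] [-0.0887  1.488   1.7399] 0.9965916607391931 0.0
```

>>> {"fn": "send_rows", "kwargs": {"steps": [{"tx":-0.76,"ty":-0.37,"tz":-0.36,"turn":0,"grip":1},{"tx":-0.76,"ty":-0.37,"tz":-0.36,"turn":0,"grip":1},{"tx":-0.76,"ty":-0.37,"tz":-0.36,"turn":0,"grip":1},{"tx":-0.76,"ty":-0.37,"tz":-0.36,"turn":0,"grip":1},{"tx":-0.76,"ty":-0.37,"tz":-0.36,"turn":0,"grip":1},{"tx":0,"ty":0,"tz":0,"turn":0,"grip":1},{"tx":0,"ty":0,"tz":0,"turn":0,"grip":1}]}}

```text
time: 7.62
position: [0.4334, 0.2686, 0.3073]
tool_rot: [3.037, 0.11, 0.639]
ft_force: [0.3, 0.5, -0.4]
grip_width: 0.999
grip_force: 0.0
```

```bash
python3 -c "
from h import *
st();wshot('w3')"
```

```text
7.62 q [-1.2746 -0.297   0.3378  1.9245  0.4618  1.2866 -2.5217] p [0.4334 0.2686 0.3073]
[[ 0.9129  0.0617  0.4035]
 [ 0.0767 -0.9968 -0.0211]
 [ 0.4009  0.0502 -0.9147]] [ 0.2687  0.5325 -0.3996] 0.9994265335853605 0.0
```

View pics/w3.png

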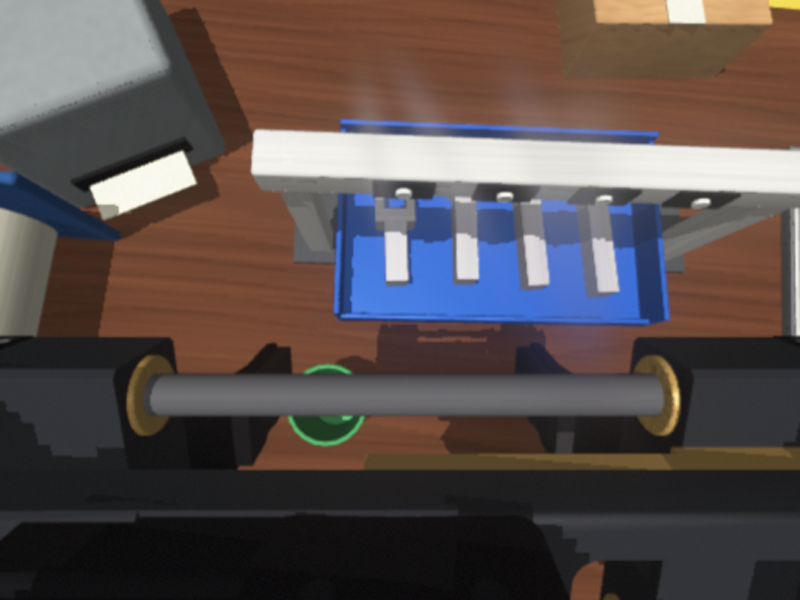

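The picture shows the bin with the fork leftmost: its bridge is at (395,210), and the shank's near end runs from about (386,281) to (408,281). The rail lies beyond it, and the pen cup is at (325,405). Computing positions and the approach.

```bash
python3 - <<'E'
from h import *
np.set_printoptions(precision=4,suppress=True)
w=np.load("w3.npz");W=lambda u,v:ray(w["K"],w["cam_to_world"],(u*.64-.5,v*.64-.5))
t=np.load("top0.npz");A=lambda u,v:ray(t["K"],t["cam_to_world"],(140+u/6-.5,140+v/6-.5))
print("shank",[atz(W(*p),.035) for p in((386,280),(407,280),(386,230),(406,230))])
print(tri(W(386,280),A(133,402)),tri(W(407,280),A(181,402)))
print("top atz",[atz(A(*p),.035) for p in((133,402),(181,402))])
print("rail bottom front edge",[atz(W(*p),.175) for p in((255,187),(400,195))])
print("cup",atz(W(325,405),.09), atz(ray(t["K"],t["cam_to_world"],(142,249)),.09))
print("lip",atz(W(400,322),.022))
print("side wall",atz(W(338,315),.05))
E
```

```text
shank [array([0.5288, 0.2791, 0.035 ]), array([0.5304, 0.2569, 0.035 ]), array([0.5842, 0.2828, 0.035 ]), array([0.5859, 0.2612, 0.035 ])]
(array([0.5296, 0.2789, 0.0294]), np.float64(0.000620016162808185)) (array([0.5312, 0.2558, 0.0257]), np.float64(0.0015548704555758373))
top atz [array([0.5283, 0.2774, 0.035 ]), array([0.5286, 0.2533, 0.035 ])]
rail bottom front edge [array([0.5609, 0.3818, 0.175 ]), array([0.5636, 0.2723, 0.175 ])]
cup [0.3989 0.3252 0.09  ] [0.3988 0.3169 0.09  ]
lip [0.4867 0.2611 0.022 ]
side wall [0.4858 0.3249 0.05  ]
```

>>> {"fn": "send_rows", "kwargs": {"steps": [{"tx":-0.06,"ty":-0.11,"tz":0.8,"turn":0,"grip":0.57},{"tx":0,"ty":0,"tz":0.8,"turn":0,"grip":0.57},{"tx":0,"ty":0,"tz":0.8,"turn":0,"grip":0.57},{"tx":0,"ty":0,"tz":0.4,"turn":0,"grip":0.57},{"tx":0,"ty":0,"tz":0,"turn":0,"grip":0.57},{"tx":0,"ty":0,"tz":0,"turn":0,"grip":0.57}]}}

```text
time: 8.43
position: [0.4962, 0.2705, 0.1494]
tool_rot: [3.039, 0.105, 0.631]
ft_force: [-0.3, -0.4, 0.2]
grip_width: 0.579
grip_force: 0.0
```

```bash
python3 -c "
from h import *
st();wshot('w4')"
```

```text
8.43 q [-1.238  -0.0794  0.4796  2.0713  0.4286  0.8935 -2.4859] p [0.4962 0.2705 0.1494]
[[ 0.9151  0.0587  0.3989]
 [ 0.0735 -0.9971 -0.0218]
 [ 0.3964  0.0493 -0.9167]] [-0.3227 -0.3762  0.2188] 0.579034474380668 0.0
```

View pics/w4.png

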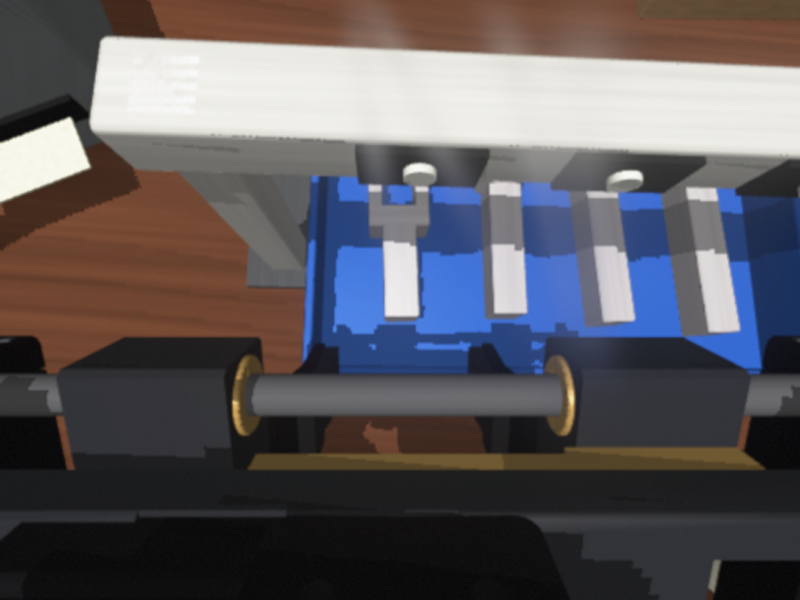

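The view clearly shows the fork's shank between the finger lines, with its near top edge from (386,316) to (419,316) and the bridge at (398,215). Two wrist views now give its height.

```bash
python3 - <<'E'
from h import *
np.set_printoptions(precision=4,suppress=True)
w3=np.load("w3.npz");w4=np.load("w4.npz")
W=lambda w,u,v:ray(w["K"],w["cam_to_world"],(u*.64-.5,v*.64-.5))
for a,b in(((386,280),(386,316)),((407,280),(419,316)),((386,230),(386,236))): print(tri(W(w3,*a),W(w4,*b)),atz(W(w4,*b),.035))
print(atz(W(w4,418,236),.035))
s=ctrl.get_state();T=wpose(s)[:3,:3]
tgt=np.array([.551,.2685,.030])+.005*T[:,2]
print(tgt,T.T@(tgt-s["position"])/.06)
E
```

```text
(array([0.5294, 0.2789, 0.0328]), np.float64(0.00028690961139176503)) [0.5291 0.2786 0.035 ]
(array([0.5299, 0.2565, 0.0379]), np.float64(0.0004783526989729262)) [0.5305 0.2559 0.035 ]
(array([ 0.6185,  0.2837, -0.0621]), np.float64(0.0003838325045408615)) [0.5862 0.2822 0.035 ]
[0.5879 0.2595 0.035 ]
[0.553  0.2684 0.0254] [ 0.0439 -0.003   2.2773]
```

>>> {"fn": "send_rows", "kwargs": {"steps": [{"tx":0.04,"ty":0,"tz":0.6,"turn":0,"grip":0.57},{"tx":0,"ty":0,"tz":0.6,"turn":0,"grip":0.57},{"tx":0,"ty":0,"tz":0.5,"turn":0,"grip":0.57},{"tx":0,"ty":0,"tz":0.35,"turn":0,"grip":0.57},{"tx":0,"ty":0,"tz":0.2,"turn":0,"grip":0.57},{"tx":0,"ty":0,"tz":0,"turn":0,"grip":0.57},{"tx":0,"ty":0,"tz":0,"turn":0,"grip":0.57}]}}

```text
time: 9.35
position: [0.5513, 0.268, 0.0259]
tool_rot: [3.04, 0.106, 0.63]
ft_force: [-0.0, -0.5, -0.4]
grip_width: 0.57
grip_force: 0.0
```

```bash
python3 -c "
from h import *
st()"
```

```text
9.35 q [-1.1546  0.212   0.5367  2.0905  0.2838  0.5681 -2.3632] p [0.5513 0.268  0.0259]
[[ 0.9155  0.0593  0.3978]
 [ 0.0737 -0.9971 -0.0211]
 [ 0.3954  0.0487 -0.9172]] [-0.0274 -0.4843 -0.4054] 0.5698183688127366 0.0
```

Correct pose, no contact. Closing firmly.

>>> {"fn": "send_rows", "kwargs": {"newtons": 40, "steps": [{"tx":0,"ty":0,"tz":0,"turn":0,"grip":0.4},{"tx":0,"ty":0,"tz":0,"turn":0,"grip":0.2},{"tx":0,"ty":0,"tz":0,"turn":0,"grip":0.15},{"tx":0,"ty":0,"tz":0,"turn":0,"grip":0.15},{"tx":0,"ty":0,"tz":0,"turn":0,"grip":0.15},{"tx":0,"ty":0,"tz":0,"turn":0,"grip":0.15},{"tx":0,"ty":0,"tz":0,"turn":0,"grip":0.15},{"tx":0,"ty":0,"tz":0,"turn":0,"grip":0.15}]}}

```text
time: 10.35
position: [0.5511, 0.2676, 0.025]
tool_rot: [3.039, 0.105, 0.629]
ft_force: [0.0, 2.2, 0.9]
grip_width: 0.147
grip_force: 0.9
```

Opening of 0.147 (13 mm) with no grip force doesn't match a 24 mm shank. I need to look.

```bash
python3 -c "
from h import *
st();wshot('w5')
S=ctrl.get_image('side')['pixels'][:,:,::-1]
a=cv2.resize(S[190:310,210:385],None,fx=4,fy=4,interpolation=cv2.INTER_CUBIC)[:, :440]
a=cv2.resize(S[190:320,280:380],(400,520),interpolation=cv2.INTER_CUBIC)
b=cv2.resize(np.load('w5.npz')['pixels'][60:250,120:390,::-1],(400,281*1),interpolation=cv2.INTER_CUBIC)
b=cv2.copyMakeBorder(b,0,520-281,0,0,0)
cv2.imwrite('pics/c5.png',np.hstack([a,b]))"
```

```text
10.35 q [-1.1544  0.2136  0.5369  2.0909  0.2833  0.5671 -2.363 ] p [0.5511 0.2676 0.025 ]
[[ 0.9158  0.0591  0.3973]
 [ 0.0738 -0.997  -0.0219]
 [ 0.3949  0.0494 -0.9174]] [0.0181 2.2325 0.8714] 0.14691726525226756 0.9209540787196602
```

View pics/c5.png

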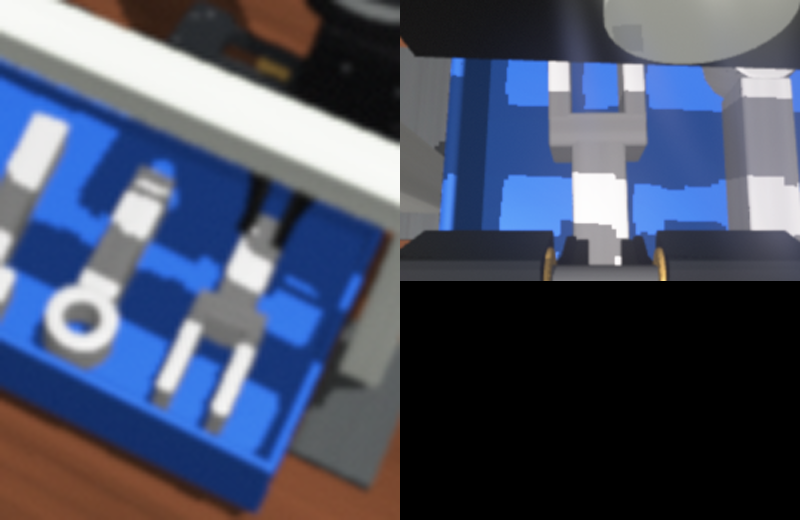

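The fingers appear to straddle the shank, in both the side view (265,220) and the wrist view (600,250). Closing fully to see where they stop.

>>> {"fn": "send_rows", "kwargs": {"newtons": 45, "steps": [{"tx":0,"ty":0,"tz":0,"turn":0,"grip":0},{"tx":0,"ty":0,"tz":0,"turn":0,"grip":0},{"tx":0,"ty":0,"tz":0,"turn":0,"grip":0}]}}

```text
time: 10.82
position: [0.5508, 0.2673, 0.0247]
tool_rot: [3.039, 0.105, 0.628]
ft_force: [-0.7, 2.4, 1.4]
grip_width: 0.015
grip_force: 1.3
```

```bash
python3 - <<'E'
from h import *
np.set_printoptions(precision=1,suppress=True)
for n in("w4","w5"):
    w=np.load(n+".npz");Mi=np.linalg.inv(w["cam_to_world"])
    def P(p): c=Mi[:3,:3]@p+Mi[:3,3]; q=w["K"]@c; return q[:2]/q[2],c[2]
    for p in((.5298,.2673,.035),(.5298,.2673,.005),(.587,.271,.035),(.551,.2686,.035)): print(n,p,P(np.array(p)))
d=ctrl.get_image("wrist");Ti=np.linalg.inv(d["T_tool_cam"])
for p in((0,0,0),(0,0,.014),(0,0,-.005),(0,.01,.014),(0,-.01,.014),(0,0,-.056)):
    c=Ti[:3,:3]@p+Ti[:3,3];q=d["K"]@c;print("tool",p,q[:2]/q[2])
s=d["pixels"][:,:,::-1]
sd=ctrl.get_image("side");M=np.linalg.inv(sd["cam_to_world"])
st_=ctrl.get_state();W=wpose(st_)
for p in((0,0,0),(0,0,.014),(0,0,-.05)):
    x=W[:3,:3]@p+W[:3,3];c=M[:3,:3]@x+M[:3,3];q=sd["K"]@c;u=q[:2]/q[2];print("side",p,u)
A=cv2.resize(sd["pixels"][200:270,315:385,::-1],(400,400),interpolation=cv2.INTER_CUBIC)
A=A.copy()
B=cv2.resize(s[120:300,200:310],(400,655),interpolation=cv2.INTER_CUBIC)[:600]
cv2.imwrite("pics/c6.png",np.hstack([cv2.copyMakeBorder(A,0,200,0,0,0),B]))
E
```

```text
w4 (0.5298, 0.2673, 0.035) (array([257. , 201.7]), np.float64(0.3056256587214081))
w4 (0.5298, 0.2673, 0.005) (array([255.9, 205.3]), np.float64(0.3351952768984374))
w4 (0.587, 0.271, 0.035) (array([256.7, 150.6]), np.float64(0.3148710875843806))
w4 (0.551, 0.2686, 0.035) (array([257. , 182.4]), np.float64(0.30905508099696233))
w5 (0.5298, 0.2673, 0.035) (array([256.7, 261.2]), np.float64(0.17388090734587255))
w5 (0.5298, 0.2673, 0.005) (array([254.8, 258.4]), np.float64(0.2034585612098068))
w5 (0.587, 0.271, 0.035) (array([256.1, 170.2]), np.float64(0.18303119875391527))
w5 (0.551, 0.2686, 0.035) (array([256.6, 226.4]), np.float64(0.17727507980459978))
tool (0, 0, 0) [257.4 227.1]
tool (0, 0, 0.014) [257.4 220.2]
tool (0, 0, -0.005) [257.4 229.8]
tool (0, 0.01, 0.014) [271.5 220.2]
tool (0, -0.01, 0.014) [243.3 220.2]
tool (0, 0, -0.056) [257.3 268.9]
side (0, 0, 0) [342.5 252.1]
side (0, 0, 0.014) [340.7 256.3]
side (0, 0, -0.05) [349.2 236.9]
```

View pics/c6.png

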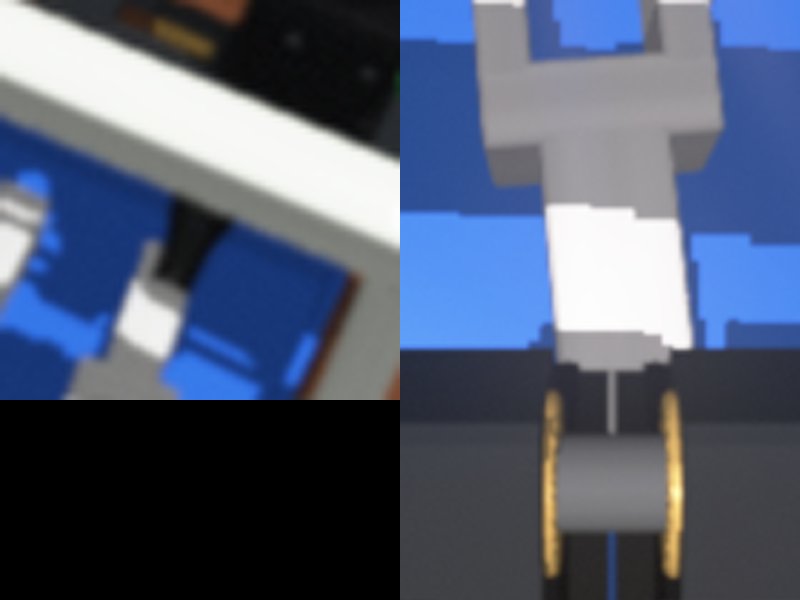

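The views show the closed fingers sitting just above the shank top: their tips are at crop (612,365) in the wrist view and (175,280) in the side view. So the real fingertips end about 24 mm short of where the text puts them, which explains the empty close. I'll open, go about 25 mm deeper along the tool axis while watching the force, and regrip.

>>> {"fn": "send_rows", "kwargs": {"steps": [{"tx":0,"ty":0,"tz":-0.05,"turn":0,"grip":0.57},{"tx":0,"ty":0,"tz":0,"turn":0,"grip":0.57},{"tx":0,"ty":0,"tz":0,"turn":0,"grip":0.57},{"tx":0,"ty":0,"tz":0,"turn":0,"grip":0.57},{"tx":0,"ty":0,"tz":0,"turn":0,"grip":0.57},{"tx":0,"ty":0,"tz":0,"turn":0,"grip":0.57},{"tx":0,"ty":0,"tz":0.1,"turn":0,"grip":0.57},{"tx":0,"ty":0,"tz":0.1,"turn":0,"grip":0.57},{"tx":0,"ty":0,"tz":0.05,"turn":0,"grip":0.57},{"tx":0,"ty":0,"tz":0,"turn":0,"grip":0.57}]}}

```text
time: 12.18
position: [0.5556, 0.2665, 0.0133]
tool_rot: [3.038, 0.105, 0.627]
ft_force: [1.0, -0.0, -0.6]
grip_width: 0.569
grip_force: 0.0
```

>>> {"fn": "send_rows", "kwargs": {"steps": [{"tx":0,"ty":0,"tz":0.1,"turn":0,"grip":0.57},{"tx":0,"ty":0,"tz":0.08,"turn":0,"grip":0.57},{"tx":0,"ty":0,"tz":0,"turn":0,"grip":0.57}]}}

```text
time: 12.55
position: [0.5599, 0.2663, 0.0033]
tool_rot: [3.038, 0.105, 0.627]
ft_force: [-0.3, -0.5, -0.0]
grip_width: 0.569
grip_force: 0.0
```

>>> {"fn": "send_rows", "kwargs": {"newtons": 45, "steps": [{"tx":0,"ty":-0.03,"tz":0.04,"turn":0,"grip":0.3},{"tx":0,"ty":0,"tz":0,"turn":0,"grip":0.1},{"tx":0,"ty":0,"tz":0,"turn":0,"grip":0},{"tx":0,"ty":0,"tz":0,"turn":0,"grip":0},{"tx":0,"ty":0,"tz":0,"turn":0,"grip":0},{"tx":0,"ty":0,"tz":0,"turn":0,"grip":0},{"tx":0,"ty":0,"tz":0,"turn":0,"grip":0},{"tx":0,"ty":0,"tz":0,"turn":0,"grip":0}]}}

```text
time: 13.55
position: [0.5607, 0.2681, 0.0015]
tool_rot: [3.038, 0.105, 0.627]
ft_force: [-2.2, -3.1, 1.7]
grip_width: 0.275
grip_force: 43.2
```

Gripped: 23.9 mm opening, 43 N. Lifting back along the tool axis, low under the rail.

>>> {"fn": "send_rows", "kwargs": {"newtons": 55, "steps": [{"tx":0,"ty":0,"tz":-0.1,"turn":0,"grip":0},{"tx":0,"ty":0,"tz":-0.25,"turn":0,"grip":0},{"tx":0,"ty":0,"tz":-0.4,"turn":0,"grip":0},{"tx":0,"ty":0,"tz":-0.4,"turn":0,"grip":0},{"tx":0,"ty":0,"tz":-0.4,"turn":0,"grip":0},{"tx":0,"ty":0,"tz":0,"turn":0,"grip":0},{"tx":0,"ty":0,"tz":0,"turn":0,"grip":0}]}}

```text
time: 14.42
position: [0.5235, 0.2705, 0.0865]
tool_rot: [3.039, 0.105, 0.627]
ft_force: [-0.4, -0.2, -3.4]
grip_width: 0.275
grip_force: 53.0
```

```bash
python3 -c "
from h import *
st();s=ctrl.get_state();T=wpose(s)[:3,:3]
for v in((-.11,-.06,0),(-1,0,0),(0,-1,0),(0,0,1)): print(T.T@np.array(v)/.06)"
```

```text
14.43 q [-1.2269  0.061   0.5435  2.0905  0.3677  0.7266 -2.4333] p [0.5235 0.2705 0.0865]
[[ 0.9162  0.059   0.3963]
 [ 0.0739 -0.997  -0.0224]
 [ 0.3938  0.0498 -0.9178]] [-0.4202 -0.2305 -3.4245] 0.2746515957130496 52.951280158013105
[-1.7536  0.8888 -0.7043]
[-15.27    -0.9837  -6.6058]
[-1.2317 16.6169  0.3729]
[  6.5641   0.8298 -15.2971]
```

>>> {"fn": "send_rows", "kwargs": {"steps": [{"tx":-0.35,"ty":0.2,"tz":-0.14,"turn":0,"grip":0},{"tx":-0.35,"ty":0.34,"tz":-0.14,"turn":0,"grip":0},{"tx":-0.35,"ty":0.34,"tz":-0.14,"turn":0,"grip":0},{"tx":-0.35,"ty":0.34,"tz":-0.14,"turn":0,"grip":0},{"tx":0,"ty":0,"tz":0,"turn":0,"grip":0},{"tx":0,"ty":0,"tz":0,"turn":0,"grip":0}]}}

```text
time: 15.18
position: [0.4383, 0.1923, 0.088]
tool_rot: [3.039, 0.105, 0.628]
ft_force: [0.2, 0.2, -3.2]
grip_width: 0.278
grip_force: 53.5
```

```bash
python3 -c "
from h import *
st()"
```

```text
15.18 q [-1.2236 -0.2472  0.4887  2.3282  0.5664  0.8132 -2.5825] p [0.4383 0.1923 0.088 ]
[[ 0.916   0.0586  0.397 ]
 [ 0.0735 -0.997  -0.0224]
 [ 0.3945  0.0497 -0.9176]] [ 0.1795  0.2362 -3.1853] 0.278141005817972 53.47487837076187
```

>>> {"fn": "send_rows", "kwargs": {"steps": [{"tx":-0.02,"ty":0.4,"tz":0.03,"turn":0,"grip":0},{"tx":-0.02,"ty":0.6,"tz":0.03,"turn":0,"grip":0},{"tx":-0.02,"ty":0.6,"tz":0.03,"turn":0,"grip":0},{"tx":-0.02,"ty":0.6,"tz":0.03,"turn":0,"grip":0}]}}

```text
time: 15.68
position: [0.4429, 0.0985, 0.0877]
tool_rot: [3.043, 0.108, 0.623]
ft_force: [-0.6, 0.3, -3.1]
grip_width: 0.275
grip_force: 53.5
```

```bash
python3 -c "
from h import *
st()"
```

```text
15.68 q [-0.4967 -0.2978  0.0559  2.3898  0.3127  0.7109 -2.1436] p [0.4429 0.0985 0.0877]
[[ 0.9172  0.0611  0.3937]
 [ 0.0744 -0.9971 -0.0186]
 [ 0.3914  0.0464 -0.9191]] [-0.596   0.3274 -3.074 ] 0.2751842257485918 53.47686851397157
```

>>> {"fn": "send_rows", "kwargs": {"steps": [{"tx":0,"ty":0.6,"tz":0.03,"turn":0,"grip":0},{"tx":0,"ty":0.6,"tz":0.03,"turn":0,"grip":0},{"tx":0,"ty":0.6,"tz":0.03,"turn":0,"grip":0},{"tx":0,"ty":0.6,"tz":0.0,"turn":0,"grip":0}]}}

```text
time: 16.18
position: [0.4572, -0.032, 0.0866]
tool_rot: [3.044, 0.105, 0.615]
ft_force: [0.5, 0.1, -2.7]
grip_width: 0.276
grip_force: 53.5
```

```bash
python3 -c "
from h import *
st()"
```

```text
16.18 q [ 0.0462 -0.2951 -0.0469  2.3892  0.0113  0.6476 -1.5106] p [ 0.4572 -0.032   0.0866]
[[ 0.9193  0.0597  0.389 ]
 [ 0.0732 -0.9971 -0.0199]
 [ 0.3867  0.0468 -0.921 ]] [ 0.5279  0.0623 -2.6615] 0.27628085867094987 53.47679575905204
```

>>> {"fn": "send_rows", "kwargs": {"steps": [{"tx":-0.12,"ty":0.6,"tz":0,"turn":0,"grip":0},{"tx":-0.12,"ty":0.6,"tz":0,"turn":0,"grip":0},{"tx":-0.08,"ty":0.6,"tz":0,"turn":0,"grip":0},{"tx":-0.06,"ty":0.5,"tz":0,"turn":0.4,"grip":0},{"tx":0,"ty":0.4,"tz":0,"turn":0.4,"grip":0},{"tx":0,"ty":0,"tz":0,"turn":0.37,"grip":0},{"tx":0,"ty":0,"tz":0,"turn":0,"grip":0}]}}

```text
time: 17.05
position: [0.4446, -0.1939, 0.0845]
tool_rot: [3.075, -0.142, 0.623]
ft_force: [-0.2, -0.4, -3.1]
grip_width: 0.275
grip_force: 53.7
```

```bash
cat >> h.py <<'E'
def rel(tgt):
    s=ctrl.get_state();T=wpose(s)[:3,:3];h=np.degrees(np.arctan2(T[1,0],T[0,0]))
    print("heading",h,"units",T.T@(np.array(tgt)-s["position"])/.06)
E
python3 -c "
from h import *
st();rel((.548,-.2377,.0875))"
```

```text
17.05 q [ 0.1728 -0.2124  0.2896  2.324  -0.1606  0.6606 -1.0871] p [ 0.4446 -0.1939  0.0845]
[[ 0.9172 -0.0891  0.3884]
 [-0.0885 -0.9959 -0.0192]
 [ 0.3886 -0.0167 -0.9213]] [-0.1973 -0.3581 -3.142 ] 0.27476912780388313 53.72308149933815
heading -5.5145637308376925 units [1.665  0.5728 0.6378]
```

>>> {"fn": "send_rows", "kwargs": {"steps": [{"tx":0.1,"ty":0,"tz":-0.23,"turn":0,"grip":0},{"tx":0.5,"ty":0,"tz":0.19,"turn":0,"grip":0},{"tx":0.5,"ty":0.1,"tz":0.19,"turn":0,"grip":0},{"tx":0.4,"ty":0.25,"tz":0.15,"turn":0,"grip":0},{"tx":0.26,"ty":0.22,"tz":0.1,"turn":0,"grip":0},{"tx":0,"ty":0,"tz":0,"turn":0,"grip":0},{"tx":0,"ty":0,"tz":0,"turn":0,"grip":0}]}}

```text
time: 17.92
position: [0.5468, -0.2363, 0.1027]
tool_rot: [-3.076, 0.141, -0.623]
ft_force: [-0.4, -0.2, -2.9]
grip_width: 0.275
grip_force: 53.7
```

```bash
python3 - <<'E'
from h import *
st();rel((.548,-.2377,.0125))
# where is rod: check with top & side images numerically: prong tips / project predicted points; save crops of data only
s=ctrl.get_state()
for n in("top","side"):
    d=ctrl.get_image(n);np.savez(n+"7.npz",**{k:np.array(v) for k,v in d.items()})
t=np.load("top7.npz");g=cv2.cvtColor(t["pixels"],cv2.COLOR_RGB2GRAY)
M=np.linalg.inv(t["cam_to_world"])
def P(p): c=M[:3,:3]@p+M[:3,3];q=t["K"]@c;return q[:2]/q[2]
T=wpose(s);hd=np.array([T[0,0],T[1,0],0]);hd/=np.linalg.norm(hd);n=np.array([-hd[1],hd[0],0])
tip=s["position"]+.109*hd;tip[2]=s["position"][2]+.0335
for a in(-.022,-.012,.012,.022): print(a,P(tip+a*n))
u,v=P(tip).astype(int);print(u,v);print(g[v-8:v+14,u-14:u+15])
E
```

```text
17.93 q [ 0.1553  0.0258  0.3157  2.0784 -0.267   0.6891 -1.0164] p [ 0.5468 -0.2363  0.1027]
[[ 0.9174 -0.088   0.3882]
 [-0.0881 -0.996  -0.0176]
 [ 0.3881 -0.018  -0.9214]] [-0.3648 -0.1532 -2.8555] 0.27451161978599214 53.72292520478368
heading -5.4864606197584616 units [-0.5624  0.0489  1.3929]
-0.022 [349.2218 160.6899]
-0.012 [345.6938 160.3153]
0.012 [337.23   159.4168]
0.022 [333.7049 159.0425]
341 159
[[197 228 228 227 228 228 229 229 230 236 237 236 235 219 212 203 190 166
  137 131 170 230 210 134  96  99  99 101 102]
 [194 229 230 230 230 231 230 231 233 235 236 234 230 228 227 228 227 229
  231 235 165 228 168 102  98  99 100  99 100]
 [225 232 230 231 231 232 231 233 219 146 114 174 229 231 231 230 230 229
  230 236 162 228 163 102  97 101 100 101 101]
 [228 233 229 230 231 230 231 236 163 100  97  98 227 234 230 230 229 231
  232 238 165 228 172 102  94  96  93  94  96]
 [230 232 229 229 229 228 229 235 141  90  99  94 199 227 230 229 229 229
  230 210 150 229 162  93  87  89  89  86  88]
 [230 234 231 230 230 231 231 235 180  96  75 164 226 230 229 229 229 230
  231 2
[... 1276 characters left out ...]
154 209 213 192 166 162 163 163 163 167 121 103
  160 209 213 189 123  97 101 102 103 102 104]
 [165 164 163 169 134  95 160 210 213 190 165 162 162 164 163 165 122 104
  167 208 212 181 117  98 101  98 101 102 101]
 [164 164 165 167 134 108 168 209 213 184 164 163 163 163 164 168 121 105
  178 210 213 179 118  99  99 100 102  99  98]
 [165 163 164 167 134 108 179 211 213 182 165 164 163 162 165 166 120 105
  175 209 213 181 119 101 103 102 103 104 104]
 [166 164 164 168 133 107 176 210 213 179 163 163 164 164 163 156 118 102
  205 213 212 199 130  96  99 101 101 101 100]
 [165 166 166 168 121 103 208 216 213 190 166 164 163 164 166 157 115 102
  211 215 213 169 110  95 100  98  98  99 101]]
```

The image values put the prongs at columns 334–336 and 346–348, row 160, just where predicted, so the fork is held as expected. Lowering.

>>> {"fn": "send_rows", "kwargs": {"steps": [{"tx":-0.16,"ty":0.01,"tz":0.4,"turn":-0.06,"grip":0},{"tx":-0.17,"ty":0.01,"tz":0.4,"turn":0,"grip":0},{"tx":-0.12,"ty":0.01,"tz":0.3,"turn":0,"grip":0},{"tx":-0.08,"ty":0,"tz":0.2,"turn":0,"grip":0},{"tx":0,"ty":0,"tz":0,"turn":0,"grip":0},{"tx":0,"ty":0,"tz":0,"turn":0,"grip":0}]}}

```text
time: 18.77
position: [0.5494, -0.2381, 0.0205]
tool_rot: [3.073, -0.13, 0.628]
ft_force: [0.8, 0.4, -3.3]
grip_width: 0.27
grip_force: 53.7
```

```bash
python3 -c "
from h import *
st();rel((.548,-.236,.0125))"
```

```text
18.77 q [ 0.1839  0.1571  0.3004  2.1403 -0.4298  0.5186 -0.8438] p [ 0.5494 -0.2381  0.0205]
[[ 0.9164 -0.0818  0.3917]
 [-0.0807 -0.9966 -0.0192]
 [ 0.3919 -0.014  -0.9199]] [ 0.8243  0.3573 -3.3355] 0.2701477863714153 53.72165137901902
heading -5.032574627782132 units [-0.0764 -0.0309  0.113 ]
```

>>> {"fn": "send_rows", "kwargs": {"steps": [{"tx":-0.03,"ty":-0.025,"tz":0.06,"turn":0,"grip":0},{"tx":-0.013,"ty":0,"tz":0.03,"turn":0,"grip":0},{"tx":-0.013,"ty":0,"tz":0.03,"turn":0,"grip":0},{"tx":0,"ty":0,"tz":0,"turn":0,"grip":0},{"tx":0,"ty":0,"tz":0,"turn":0,"grip":0}]}}

```text
time: 19.4
position: [0.549, -0.2361, 0.0121]
tool_rot: [3.073, -0.13, 0.627]
ft_force: [-2.7, 1.9, 1.2]
grip_width: 0.275
grip_force: 54.0
```

>>> {"fn": "send_rows", "kwargs": {"steps": [{"tx":-0.007,"ty":0,"tz":0.015,"turn":0,"grip":0},{"tx":0,"ty":0,"tz":0,"turn":0,"grip":0},{"tx":0,"ty":0,"tz":0,"turn":0,"grip":0}]}}

```text
time: 19.77
position: [0.5493, -0.236, 0.0117]
tool_rot: [3.073, -0.129, 0.628]
ft_force: [-4.6, 2.9, 7.5]
grip_width: 0.272
grip_force: 54.3
```

Seated on the bed at the expected height. Releasing gently.

>>> {"fn": "send_rows", "kwargs": {"newtons": 10, "steps": [{"tx":0,"ty":0,"tz":0,"turn":0,"grip":0},{"tx":0,"ty":0,"tz":0,"turn":0,"grip":0.27},{"tx":0,"ty":0,"tz":0,"turn":0,"grip":0.32},{"tx":0,"ty":0,"tz":0,"turn":0,"grip":0.35},{"tx":0,"ty":0,"tz":0,"turn":0,"grip":0.35},{"tx":0,"ty":0,"tz":0,"turn":0,"grip":0.35}]}}

```text
time: 20.52
position: [0.5483, -0.2364, 0.0104]
tool_rot: [3.074, -0.131, 0.625]
ft_force: [0.3, -0.2, -0.4]
grip_width: 0.35
grip_force: 0.0
```

Released cleanly. Back off and move above the slide grip.

>>> {"fn": "send_rows", "kwargs": {"steps": [{"tx":0,"ty":0,"tz":-0.2,"turn":0,"grip":0.35},{"tx":0,"ty":0,"tz":-0.6,"turn":0,"grip":0.35},{"tx":0,"ty":0,"tz":-0.65,"turn":0,"grip":0.57},{"tx":0,"ty":0,"tz":0,"turn":0,"grip":0.57},{"tx":-0.37,"ty":0,"tz":-0.16,"turn":0,"grip":0.57},{"tx":-0.37,"ty":0,"tz":-0.16,"turn":0,"grip":0.57},{"tx":-0.37,"ty":0,"tz":-0.16,"turn":0,"grip":0.57},{"tx":0,"ty":0,"tz":0,"turn":0,"grip":0.57},{"tx":0,"ty":0,"tz":0,"turn":0,"grip":0.57}]}}

```text
time: 21.65
position: [0.4429, -0.2286, 0.0913]
tool_rot: [3.073, -0.13, 0.627]
ft_force: [-0.2, 0.5, 0.4]
grip_width: 0.568
grip_force: 0.0
```

```bash
python3 - <<'E'
from h import *
st();rel((.4633,-.2297,.0387))
d=ctrl.get_image("wrist");s=ctrl.get_state();g=cv2.cvtColor(d["pixels"],cv2.COLOR_RGB2GRAY)
Mw=wpose(s)@d["T_tool_cam"];M=np.linalg.inv(Mw)
def P(p): c=M[:3,:3]@np.array(p)+M[:3,3];q=d["K"]@c;return q[:2]/q[2]
# predicted fork: shank end, axis
h=np.radians(-5.03);hd=np.array([np.cos(h),np.sin(h),0]);n=np.array([-hd[1],hd[0],0]);c0=np.array([.549,-.236,0])
for a,b in((-.031,0),(.0,.012),(.0,-.012),(.109,.022),(.109,-.022)): print("pred",a,b,P(c0+a*hd+b*n+[0,0,.045]))
for y in(-.2171,-.2759): print("stop",P((.6767-.05*(y+.2465)*-1.7,y,.049)))
print("grip",[P(p) for p in((.458,-.218,.088),(.456,-.242,.088))])
for v in (60,90,120,150,180): print(v,g[v,215:300:2])
E
```

```text
21.65 q [ 0.1968 -0.183   0.3526  2.2838 -0.2032  0.6857 -0.9652] p [ 0.4429 -0.2286  0.0913]
[[ 0.9169 -0.0817  0.3907]
 [-0.0808 -0.9966 -0.0189]
 [ 0.3909 -0.0142 -0.9203]] [-0.1506  0.5346  0.4342] 0.568383510063458 0.0
heading -5.03470869439723 units [-0.0292  0.0023  0.9393]
pred -0.031 0 [256.2599 142.0512]
pred 0.0 0.012 [242.8132 108.2743]
pred 0.0 -0.012 [270.1166 108.2166]
pred 0.109 0.022 [233.6735  -0.7521]
pred 0.109 -0.022 [280.5559  -1.117 ]
stop [224.8277 -22.1733]
stop [287.9348 -22.8994]
grip [array([239.8803, 206.7173]), array([275.3579, 206.6599])]
60 [234 255 255 220 221 225 225 186 226 252 254 254 254 254 254 254 254 254
 254 254 254 254 254 254 254 254 254 254 254 254 254 254 250 159 207 201
 220 217 221 228 255 255 225]
90 [251 255 249 233 214 225 226 175 228 241 241 242 242 242 240 253 254 254
 254 254 254 254 254 254 254 254 254 251 187 192 232 241 240 240 238 213
 229 227 199 222 250 255 252]
120 [255 255 247 237 224 226 218 222 240 241 242 243 244 244 239 254 254 254
 254 254 254 254 254 254 254 254 254 254 196 149 167 234 235 235 234 221
 224 227 223 226 232 255 255]
150 [255 255 230 224 225 227 201 224 242 242 242 242 242 243 243 229 182 179
 178 176 172 169 166 163 161 160 159 158 223 235 235 234 234 233 232 228
 196 223 219 223 229 255 255]
180 [255 254 229 243 243 243 243 243 243 243 243 243 243 243 243 243 243 243
 242 242 241 240 240 240 239 238 238 238 237 237 236 235 235 234 233 233
 232 232 231 230 229 250 255]
```

The fork lies in the lane as predicted (shank columns 245–269, centred in the lane). Descending on the grip.

>>> {"fn": "send_rows", "kwargs": {"steps": [{"tx":-0.03,"ty":0,"tz":0.3,"turn":0,"grip":0.57},{"tx":0,"ty":0,"tz":0.3,"turn":0,"grip":0.57},{"tx":0,"ty":0,"tz":0.2,"turn":0,"grip":0.57},{"tx":0,"ty":0,"tz":0.1,"turn":0,"grip":0.57},{"tx":0,"ty":0,"tz":0,"turn":0,"grip":0.57}]}}

```text
time: 22.32
position: [0.4617, -0.2294, 0.0404]
tool_rot: [3.074, -0.13, 0.625]
ft_force: [-0.7, -0.7, -0.6]
grip_width: 0.568
grip_force: 0.0
```

>>> {"fn": "send_rows", "kwargs": {"newtons": 35, "steps": [{"tx":0,"ty":0,"tz":0,"turn":0,"grip":0.35},{"tx":0,"ty":0,"tz":0,"turn":0,"grip":0.25},{"tx":0,"ty":0,"tz":0,"turn":0,"grip":0.15},{"tx":0,"ty":0,"tz":0,"turn":0,"grip":0},{"tx":0,"ty":0,"tz":0,"turn":0,"grip":0},{"tx":0,"ty":0,"tz":0,"turn":0,"grip":0}]}}

```text
time: 23.08
position: [0.4619, -0.2285, 0.0411]
tool_rot: [3.075, -0.129, 0.626]
ft_force: [-2.1, 5.9, 6.1]
grip_width: 0.27
grip_force: 34.9
```

Grip pinched (23.5 mm). Pushing along the carrier at a moderate pace, short of contact first.

>>> {"fn": "send_rows", "kwargs": {"steps": [{"tx":0.03,"ty":0,"tz":0.013,"turn":0,"grip":0},{"tx":0.06,"ty":0,"tz":0.026,"turn":0,"grip":0},{"tx":0.077,"ty":0,"tz":0.033,"turn":0,"grip":0},{"tx":0.077,"ty":0,"tz":0.033,"turn":0,"grip":0},{"tx":0.077,"ty":0,"tz":0.033,"turn":0,"grip":0},{"tx":0.077,"ty":0,"tz":0.033,"turn":0,"grip":0}]}}

```text
time: 23.82
position: [0.4881, -0.2305, 0.0411]
tool_rot: [3.075, -0.129, 0.627]
ft_force: [-1.7, 4.4, 5.6]
grip_width: 0.274
grip_force: 34.9
```

>>> {"fn": "send_rows", "kwargs": {"steps": [{"tx":0.06,"ty":0.005,"tz":0.026,"turn":0,"grip":0},{"tx":0.06,"ty":0.005,"tz":0.026,"turn":0,"grip":0},{"tx":0.06,"ty":0.005,"tz":0.026,"turn":0,"grip":0},{"tx":0.046,"ty":0,"tz":0.02,"turn":0,"grip":0},{"tx":0.031,"ty":0,"tz":0.013,"turn":0,"grip":0},{"tx":0.031,"ty":0,"tz":0.013,"turn":0,"grip":0},{"tx":0.031,"ty":0,"tz":0.013,"turn":0,"grip":0}]}}

```text
time: 24.7
position: [0.509, -0.2323, 0.0411]
tool_rot: [-3.076, 0.127, -0.627]
ft_force: [-1.4, 6.7, 7.7]
grip_width: 0.275
grip_force: 34.9
```

>>> {"fn": "send_rows", "kwargs": {"steps": [{"tx":0.031,"ty":0,"tz":0.013,"turn":0,"grip":0},{"tx":0.031,"ty":0,"tz":0.013,"turn":0,"grip":0},{"tx":0.031,"ty":0,"tz":0.013,"turn":0,"grip":0},{"tx":0.031,"ty":0,"tz":0.013,"turn":0,"grip":0},{"tx":0.031,"ty":0,"tz":0.013,"turn":0,"grip":0},{"tx":0.031,"ty":0,"tz":0.013,"turn":0,"grip":0}]}}

```text
time: 25.45
position: [0.5206, -0.2331, 0.0411]
tool_rot: [-3.075, 0.128, -0.626]
ft_force: [-4.5, 6.6, 9.5]
grip_width: 0.269
grip_force: 34.9
```

>>> {"fn": "send_rows", "kwargs": {"steps": [{"tx":0.023,"ty":0,"tz":0.01,"turn":0,"grip":0},{"tx":0.023,"ty":0,"tz":0.01,"turn":0,"grip":0},{"tx":0.023,"ty":0,"tz":0.01,"turn":0,"grip":0},{"tx":0.023,"ty":0,"tz":0.01,"turn":0,"grip":0}]}}

```text
time: 25.95
position: [0.5264, -0.2336, 0.0411]
tool_rot: [-3.075, 0.128, -0.625]
ft_force: [-6.5, 7.8, 11.6]
grip_width: 0.272
grip_force: 34.9
```

>>> {"fn": "send_rows", "kwargs": {"steps": [{"tx":0.015,"ty":0,"tz":0.0065,"turn":0,"grip":0},{"tx":0.015,"ty":0,"tz":0.0065,"turn":0,"grip":0}]}}

```text
time: 26.2
position: [0.5284, -0.2338, 0.0411]
tool_rot: [-3.075, 0.127, -0.625]
ft_force: [-5.9, 7.4, 10.3]
grip_width: 0.271
grip_force: 34.9
```

>>> {"fn": "send_rows", "kwargs": {"steps": [{"tx":0.015,"ty":0,"tz":0.0065,"turn":0,"grip":0},{"tx":0.015,"ty":0,"tz":0.0065,"turn":0,"grip":0}]}}

```text
time: 26.45
position: [0.5304, -0.2339, 0.0411]
tool_rot: [-3.075, 0.127, -0.625]
ft_force: [-6.5, 7.2, 11.1]
grip_width: 0.269
grip_force: 34.9
```

>>> {"fn": "send_rows", "kwargs": {"steps": [{"tx":0.015,"ty":0,"tz":0.0065,"turn":0,"grip":0},{"tx":0.015,"ty":0,"tz":0.0065,"turn":0,"grip":0}]}}

```text
time: 26.7
position: [0.5323, -0.2341, 0.0411]
tool_rot: [-3.075, 0.128, -0.625]
ft_force: [-5.9, 7.5, 10.8]
grip_width: 0.276
grip_force: 34.9
```

>>> {"fn": "send_rows", "kwargs": {"steps": [{"tx":0.015,"ty":0,"tz":0.0065,"turn":0,"grip":0},{"tx":0,"ty":0,"tz":0,"turn":0,"grip":0}]}}

```text
time: 26.95
position: [0.5335, -0.2341, 0.0411]
tool_rot: [-3.075, 0.127, -0.626]
ft_force: [-5.1, 6.5, 9.5]
grip_width: 0.275
grip_force: 34.9
```

>>> {"fn": "send_rows", "kwargs": {"steps": [{"tx":0.015,"ty":0,"tz":0.0065,"turn":0,"grip":0},{"tx":0.015,"ty":0,"tz":0.0065,"turn":0,"grip":0}]}}

```text
time: 27.2
position: [0.5344, -0.2342, 0.041]
tool_rot: [-3.075, 0.127, -0.623]
ft_force: [-15.8, 9.1, 21.7]
grip_width: 0.274
grip_force: 35.0
```

```bash
python3 - <<'E'
from h import *
d=ctrl.get_image("top");g=cv2.cvtColor(d["pixels"],cv2.COLOR_RGB2GRAY);M=np.linalg.inv(d["cam_to_world"])
def P(p): c=M[:3,:3]@np.array(p)+M[:3,3];q=d["K"]@c;return q[:2]/q[2]
print(P((.678,-.23,.049)),P((.678,-.264,.049)),P((.678,-.264,.045)))
print(g[148:172,326:354])
E
```

```text
[330.35294342 158.96364927] [341.59250387 159.10297517] [341.34116965 159.4031688 ]
[[153 158 159 159 160 160 160 160 161 162 161 160 159 160 161 159 160 161
  161 161 160 157 229 203 118  87  88  90]
 [145 154 157 156 155 155 159 159 159 160 159 159 160 159 160 159 160 160
  141 176 138 137 229 198 117  85  88  89]
 [144 203 233 218 208 202 187 182 160 149 145 122 148 155 154 156 157 157
  127 164 147 137 227 216 134  91  93  96]
 [140 198 228 228 227 228 228 230 230 231 236 236 236 236 218 213 203 190
  166 139 131 170 230 211 133  97 100  99]
 [122 193 228 231 230 230 230 230 231 233 235 236 235 231 228 227 229 227
  230 229 235 165 228 167 102  96  99 102]
 [118 225 233 230 231 231 231 231 234 218 147 115 174 229 232 230 230 229
  229 231 236 163 229 165 100 101 100 101]
 [114 228 233 230 230 231 231 231 235 162 103  99 101 226 233 230 229 230
  231 232 238 164 228 172 101  94  95  98]
 [114 229 232 229 228 228 228 230 235 140  90  98  92 199 227 229 229 228
  229 230 210 148 229 162  91  88  85  89]
 [114 230 234 232 230 230 231 231 234 178  97  76 164 226 230 229 229 229
  229 
[... 1092 characters left out ...]
160 146  71 217 218 224 157 156 163 163 163 165 151 104 176 215 219 126
  160 146 138 228 214 136  99 102 106 104]
 [159 144  72 217 220 221 154 156 162 164 164 165 141 102 214 220 219 132
  170 146 173 232 185 114  96 104 102 101]
 [163 145  88 218 219 218 175 162 163 163 163 164 142 101 221 221 218 144
  157 149 178 234 166 102  98 100 101 101]
 [165 130 108 220 220 218 175 162 162 163 164 166 141 101 221 220 225 139
  152 126 131 232 165 103 100 101 100  99]
 [164 129 110 221 220 224 177 162 162 163 164 167 130  78 215 219 224 132
  153 151 134 233 173 106  99 103 103 102]
 [164 128 108 214 219 195 167 162 163 164 165 167 130  77 216 219 222 133
  152 138 167 210 148 101  98  99 100 100]]
```

The force jumped to −16 N at 72.5 mm of travel and the image shows the prongs at the stop face. One small extra press to be sure.

>>> {"fn": "send_rows", "kwargs": {"steps": [{"tx":0.01,"ty":0,"tz":0.004,"turn":0,"grip":0},{"tx":0,"ty":0,"tz":0,"turn":0,"grip":0}]}}

```text
time: 27.5
position: [0.5344, -0.2342, 0.041]
tool_rot: [-3.074, 0.128, -0.622]
ft_force: [-15.8, 9.2, 19.6]
grip_width: 0.271
grip_force: 35.0
```

>>> {"fn": "send_rows", "kwargs": {"steps": [{"tx":0.02,"ty":0,"tz":0.009,"turn":0,"grip":0},{"tx":0,"ty":0,"tz":0,"turn":0,"grip":0}]}}

```text
time: 27.75
position: [0.5344, -0.2342, 0.041]
tool_rot: [-3.074, 0.128, -0.618]
ft_force: [-24.2, 11.2, 29.2]
grip_width: 0.27
grip_force: 35.0
```

Home: more push gives force but no travel. Releasing and backing off.

>>> {"fn": "send_rows", "kwargs": {"steps": [{"tx":-0.01,"ty":0,"tz":-0.02,"turn":0,"grip":0},{"tx":0,"ty":0,"tz":0,"turn":0,"grip":0.4},{"tx":0,"ty":0,"tz":0,"turn":0,"grip":0.5},{"tx":0,"ty":0,"tz":0,"turn":0,"grip":0.5},{"tx":0,"ty":0,"tz":0,"turn":0,"grip":0.5},{"tx":0,"ty":0,"tz":0,"turn":0,"grip":0.5}]}}

```text
time: 28.5
position: [0.536, -0.2366, 0.0412]
tool_rot: [3.074, -0.131, 0.626]
ft_force: [0.2, -0.1, 0.5]
grip_width: 0.495
grip_force: 0.0
```

>>> {"fn": "send_rows", "kwargs": {"steps": [{"tx":0,"ty":-0.03,"tz":-0.2,"turn":0,"grip":0.5},{"tx":0,"ty":0,"tz":-0.4,"turn":0,"grip":0.5},{"tx":0,"ty":0,"tz":-0.6,"turn":0,"grip":0.5},{"tx":0,"ty":0,"tz":-0.6,"turn":0,"grip":0.5},{"tx":0,"ty":0,"tz":-0.4,"turn":0,"grip":0.5},{"tx":0,"ty":0,"tz":0,"turn":0,"grip":0.5},{"tx":0,"ty":0,"tz":0,"turn":0,"grip":0.5}]}}

```text
time: 29.38
position: [0.4844, -0.2319, 0.1623]
tool_rot: [3.074, -0.131, 0.625]
ft_force: [-0.5, -0.3, -0.7]
grip_width: 0.498
grip_force: 0.0
```

```bash
python3 - <<'E'
from h import *
st();s=ctrl.get_state();d=ctrl.get_image("wrist");g=cv2.cvtColor(d["pixels"],cv2.COLOR_RGB2GRAY)
M=np.linalg.inv(wpose(s)@d["T_tool_cam"])
def P(p): c=M[:3,:3]@np.array(p)+M[:3,3];q=d["K"]@c;return q[:2]/q[2]
ax=np.array([.9965,-.0837]);f=np.array([.467,-.231])+.0725*ax
for nm,p in(("slide face top",(*f,.0435)),("rod end top",(*f,.045)),("bridge",(*(f+.066*ax),.045)),("tip mid",(*(f+.14*ax),.045)),("stop top",(.6767,-.2465,.049))): print(nm,P(p))
u=int(P((*(f+.03*ax),.045))[0]);print("col",u);print(g[40:235,u])
print("prong col"); pc=int(P((*(f+.12*ax+.017*np.array([.0837,.9965])),.045))[0]);print(pc,g[0:70,pc])
E
```

```text
29.38 q [ 0.1335 -0.1831  0.3578  2.128  -0.1454  0.8275 -1.079 ] p [ 0.4844 -0.2319  0.1623]
[[ 0.9173 -0.0818  0.3897]
 [-0.081  -0.9965 -0.0183]
 [ 0.3899 -0.0148 -0.9208]] [-0.5022 -0.2659 -0.6507] 0.49833687850502173 0.0
slide face top [259.564 181.914]
rod end top [259.5522 181.636 ]
bridge [259.523  124.5683]
tip mid [259.4923  64.7274]
stop top [257.6451  64.4053]
col 259
[202 225 231 251 255 255 252 222 195 193 193 194 194 194 193 185 173 197
 250 255 255 255 255 255 252 225 207 205 203 201 201 199 200 199 197 194
 193 192 192 199 218 230 231 231 231 231 231 231 232 231 231 231 231 231
 232 232 232 232 232 232 232 232 233 233 233 233 233 233 233 234 234 233
 236 249 254 255 255 255 255 255 255 255 255 255 255 255 255 255 255 255
 255 255 255 255 255 255 255 255 255 255 255 255 255 255 255 255 255 255
 255 255 255 255 255 255 255 255 255 255 255 255 255 255 255 255 255 255
 255 255 255 255 255 255 255 255 255 255 255 255 255 255 255 255 254 228
 146 113 112 114 115 117 118 119 120 121 124 125 126 128 129 122 108  96
  89  88  87  87 107 180 225 218 187 157 150 147 145 145 145 144 143 144
 142 143 142 142 142 142 142 142 141 141 142 142 141 141 140]
prong col
244 [130 132 133 134 133 133 134 136 136 136 135 135 137 138 140 141 143 145
 145 146 150 153 156 157 157 155 154 154 157 159 161 162 162 161 159 156
 153 152 153 156 183 215 226 250 255 255 255 255 255 255 255 255 255 255
 255 255 255 255 255 255 255 255 255 255 253 233 209 243 254 254]
```

```bash
python3 - <<'E'
from h import *
s=ctrl.get_state();d=ctrl.get_image("wrist");g=cv2.cvtColor(d["pixels"],cv2.COLOR_RGB2GRAY)
for v in range(172,204,2): print(v,g[v,222:298:2])
E
```

```text
172 [213 255 255 245 227 240 232 196 239 240 240 240 241 251 255 255 255 255
 255 255 255 255 255 255 178 159 235 235 235 233 225 235 228 229 255 255
 237 137]
174 [215 255 255 239 226 240 231 227 240 240 240 241 241 251 255 255 255 255
 255 255 255 255 255 255 181 159 235 236 236 232 213 235 230 232 255 255
 238 139]
176 [211 255 255 238 235 241 230 226 239 240 240 240 241 251 255 255 255 255
 255 255 255 255 255 255 182 159 235 236 236 233 217 235 232 232 254 255
 239 137]
178 [213 255 255 238 238 241 228 224 240 240 240 240 241 251 255 255 255 255
 255 255 255 255 255 255 183 150 222 236 236 233 215 236 226 232 254 255
 240 139]
180 [214 255 255 230 239 241 228 225 240 240 241 241 241 251 255 255 255 255
 255 255 255 255 255 255 183 149 221 236 235 233 215 236 226 228 254 255
 232 139]
182 [216 255 255 230 241 241 227 226 233 233 234 234 234 231 245 245 245 244
 244 245 246 245 244 244 186 198 231 239 238 237 218 237 227 224 254 255
 238 140]
184 [218 255 255 230 242 242 232 255 255 255 255 255 248 140 111 112 112 110
 110 108 106 104 104 201 255 255 255 255 255 255 200 230 227 22
[... 759 characters left out ...]
01 159 219 231 255 255 255 218 211 229 222 248 255
 252 158]
196 [228 255 255 241 235 242 221 255 255 255 255 255 127 128 131 130 129 127
 126 125 122 120 118 104 136 219 232 255 255 255 221 239 230 222 247 255
 252 161]
198 [228 255 255 239 219 242 221 255 255 255 255 255 132 128 129 129 129 127
 126 123 122 119 118 105 149 222 229 255 255 255 224 240 231 222 250 255
 252 163]
200 [230 255 226 155 154 240 221 255 255 255 255 255 218 103 105 104 104 102
 103 100  97  98  98  93 176 221 251 255 255 255 223 234 231 222 246 255
 253 154]
202 [232 255 215 145 146 187 217 255 255 255 255 255 252  95  87  87  87  88
  88  86  85  84  84  84 193 221 253 255 255 255 221 222 231 220 245 255
 253 149]
```

The slide's front edge and the shank end meet at row 182 with no gap, and the prongs meet the stop. Handing in.

```bash
python3 -c "
from h import *
print(ctrl.close_job())"
```

```text
the job is handed in; nothing more can be done
None
```

The fork end is lying in the carrier, pressed home against the end stop with the slide left up against it, and the job is handed in (verdict not reported back); the first close missed because the fingertips sit about 24 mm short of the stated position, and the second gripped.

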